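Ready a trolley wheel for touch-up

TASK

Get the small trolley wheel ready for touch-up: turn it on its stand until the valve stem is at the top, under the red pointer. Set out the kit on the tray as drawn: the red-capped marker lying inside the long outline, and the yellow toner bottle standing upright in the ring. Leave everything else standing where it is.

Things in the scene. Friction and masses are not known exactly. Their poses are not given: they have to be found in the camera images.
- wheel (a joint): Turn of the trolley wheel on its level axle, rad: 0 (or any whole turn) = valve stem straight up; grows as the wheel's near side rises and its top moves away from the robot. It spins endlessly either way and stays where left (drag 0.1 N m). Black rubber tyre, 136 mm in diameter, 32 mm wide (7 mm rounding at the tread), grey rim.
- valve_stem (a point): Brass valve stem, 6 mm thick with a black cap, sticking out 8 mm from the wheel's right-hand (-y) face, 28 mm from the axle; a yellow stripe 9 mm wide across the tyre's tread and sidewalls lies on the same radius. The point turns with the wheel: z from axle toward stem, y along the axle. Often hidden at the start.
- axle (a point): Centre of the wheel, 105 mm above the worktop. Frame of the fixed stand: x in the wheel's plane, away from the robot; y along the axle; z up. Fork plates 26 mm wide stand 28 to 34 mm either side of the wheel's mid plane, up to 13 mm above the axle. The foot plate is 12 mm high, 100 mm wide, x -75 to +115 mm; an 18 mm square post stands at x +92 mm.
- lamp_end (a point): Front end, underside, of the black lamp arm (34 mm wide) that runs from the post forward over the wheel, 320 mm above the worktop, and ends 65 mm nearer the robot than the axle. It keeps a vertical gripper off the tyre; the tyre's near side is reached with the tool leaning back toward the robot by some 30 to 40 degrees.
- pointer_tip (a point): Tip of the red pointer, a 5 mm rod that comes forward from the post 200 mm above the worktop and bends down to end here, 7 mm above the top of the tyre, straight above the axle.
- marker_spot (a point): Middle, on the tray's floor, of the long black outline (26 x 152 mm, along y of this frame; z up). The fixed tray is a grey board with a blue rim, 140 mm (x) by 190 mm (y), floor 5 mm and rim 8 mm above the worktop; the spot lies 22 mm from its middle toward -x.
- toner_spot (a point): Middle of the black ring (52 mm in diameter) drawn on the tray's floor, 54 mm beyond the marker spot in the tray's +x: once the bottle stands here, a gripper can no longer get down to the marker spot beside it. Same axes as the marker spot.
- red_marker_mid (a point): Middle of the felt marker with a white barrel and red cap, lying flat: 140 mm long along y of this frame, 16 mm wide, 18 mm high, 18 g; the point is 8 mm above its underside.
- yellow_toner_mid (a point): Middle of the dropper bottle with a yellow-ochre body and yellow band and black cap: 42 mm in diameter, 114 mm high (straight body up to about 70 mm, shoulder and cap narrower), about 90 g; the point is on its axis, 57 mm above its underside.
- green_marker_mid (a point): Middle of the felt marker with a white barrel and green cap, same size as the red one and same axes: to be left alone.
- black_marker_mid (a point): Middle of the all-black felt marker, same size and axes: to be left alone.
- blue_toner_mid (a point): Middle of the blue toner dropper bottle, 42 mm in diameter, 110 mm high, the point half-way up: to be left alone.
- red_toner_mid (a point): Middle of the red toner dropper bottle, 42 mm in diameter, 106 mm high, the point half-way up: to be left alone.
- cup_mid (a point): Middle of the clear mixing cup, 89 mm in diameter, 108 mm high, standing in front of the wheel stand, the point half-way up: to be left alone.
- tin_mid (a point): Middle of the small open tin, 91 mm in diameter, 98 mm high, the point half-way up: to be left alone.
Not all that is in view belongs to the job. Leave any orange look-alike of the part that bears yellow_toner_mid alone.

How it is judged:
At the end, for the whole second after the job is handed in: Wheel at rest, valve stem within 0.16 rad (9 degrees) of straight up. Red marker flat on the tray, its middle within 12 mm of its spot, its length within 0.15 rad of the outline's. Yellow toner upright on the tray within 12 mm of the ring's middle (angle between valve_stem's own z axis and vertical below 0.16 rad and velocity of joint wheel between -0.05 and 0.05 rad/s and horizontal distance between red_marker_mid and marker_spot below 0.012 m and angle between the y axis of red_marker_mid and the y axis of marker_spot, either way round below 0.15 rad and z of red_marker_mid in the frame of marker_spot below 0.014 m and horizontal distance between yellow_toner_mid and toner_spot below 0.012 m and angle between yellow_toner_mid's own z axis and vertical below 0.1 rad and z of yellow_toner_mid in the frame of toner_spot below 0.063 m); the robot touches nothing.
It fails at once if one of the other markers was shifted or tipped by more than 25 mm (distance of any of green_marker_mid, black_marker_mid from where it was at the start of the episode above 0.025 m).
It fails at once if one of the other toner bottles was shifted or tipped by more than 25 mm (distance of any of blue_toner_mid, red_toner_mid from where it was at the start of the episode above 0.025 m).
It fails at once if one of the other vessels (cup, tin) was shifted or tipped by more than 25 mm (distance of any of cup_mid, tin_mid from where it was at the start of the episode above 0.025 m).
It also fails if it takes over 69 s, if anything falls off the work surface, if the arm or the gripper's body presses on something with over 40 N, if the wrist force passes 120 N, or if a joint passes its speed limit or range.

ROBOT

A 6-joint arm with a two-finger parallel gripper is mounted at the origin on a cart in front of the work surface, level with it; the furniture and walls round the work are solid. World frame = base frame: x ahead of the robot, y to its left, z up, the work surface at z = 0. Lengths are in m, angles in rad, forces in N, time in s.
With the tool pointing down it reaches from about 0.325 to 0.925 m from the base axis. Payload 3.1 kg.
Tool frame: the origin (TCP) lies midway between the tips of the shut fingers; the grasp point (between the pads) lies 19 mm behind it; z points along the fingers, y is the direction in which the jaws open and shut (so a half turn about z gives the same grasp; the last joint's range is limited). The gripper opens to 85 mm and grips with 20 to 120 N. Pads are 22 mm wide; open, the fingers measure 114 mm over their backs; the gripper's body (76 mm by 85 mm) begins 54 mm behind the grasp point. The pads swing forward as they close: fully open they stand 13 mm farther back than shut.
Start: joints at [-1.343, 0.217, 1.613, -0, 1.311, -0.112], TCP at [0.208, -0.589, 0.231] pointing down, gripper open.
Joint ranges: [-2.75, 2.75], [-0.78, 2.1], [0.31, 2.55], [-1.13, 4.27], [0.13, 2.63], [-2.58, 2.58]. Speed limits (rad/s): [2.79, 2.79, 3.14, 3.14, 3.14, 3.14].

INTERFACE

Orientations are given as a unit quaternion [x, y, z, w].
In Python, from bench import state, read_camera, camera_model, finish_job gives the robot as it stands. The module is installed in compiled form; this text tells all that it offers.
- The arm moves only by the shell command python3 -m crank 'ROWS'. ROWS is JSON, a list of rows, each a list of 3 entries, a list of its own where there are three numbers: the finger opening in mm, from 0 to 85.4, then the shift along the tool's x, y, z in units of 30 mm (1.0 is 30 mm), then the turn, a rotation vector about the tool's x, y, z in units of 8 degrees (1.0 is 8 degrees). A call has exactly 10 rows; each row is the pose to reach, as a shift and turn from the pose commanded when the call began, along the tool's axes at that moment; what a row does not reach only later rows make up. A row lasts 1/10 s, in which the tool goes at most 50 mm and 8.59 degrees, less where a joint would pass 70% of its speed; a pose out of reach is approached as far as the arm can. A call with a gripper value outside its range is refused whole. The fingers move at their own pace and stop on an object; the grip force is fixed at half the most. Time passes only in rows, so rows that repeat a pose let the fingers close, or fill a call up. It gives the time, the measured TCP pose, the force and the opening at its end, in the units of the state.
- state(): the state, without advancing time (a new reading comes with each control period).
- read_camera(name): name is "scene" or "top"; returns the picture (384x512x3 uint8, blue, green, red); there is no depth.
- camera_model(name): a dict with "intrinsics" (3x3 intrinsics, pixels), "camera_from_world" (4x4, takes a point from world to camera coordinates). Camera axes: x right, y up, looking along -z (the intrinsics and any distortion apply to the point x, -y, -z); pixel columns grow to the right and rows downward; lengths in m; the calibration is good to about 2 mm. A picture is of the moment at which its call begins. camera_model takes no time and is no camera call.
- finish_job(): hands the job in, once; it reports no verdict.
The state is a dict: "t": time; "qpos": joint angles; "joint_velocities": joint speeds; "joint_torque": joint torques, N m; "tcp_pos": TCP position; "orientation": TCP orientation; "force": force on the tool from outside, world axes, zero at the start; "moment": the same for the moment, N m; "finger_gap": opening from 0.0 (shut) to 1.0 (fully open).
Only numpy, scipy, OpenCV 4.12 (cv2) and the standard library are available. Lean on these libraries where they do the work, as an engineer would, in place of code of your own. Each camera call takes 0.05 s, during which the arm holds its last target. There are 200 camera calls.

## Working session

There is one attempt and no reset: what is moved stays moved. The work goes in short steps, Python scripts to look and compute and a shell command to move; the robot and the scene stay as the last step left them, time stands still between calls to the robot, and variables do not carry over. Pictures are saved under pics/ and viewed, about 8 in all and at most 12, crops included, and the job is handed in when it is done.

```bash
mkdir -p pics
python3 - <<'E'
from bench import *
import cv2,numpy as np
np.set_printoptions(precision=4,suppress=True)
for n in("scene","top"):
    im=read_camera(n);cv2.imwrite(f"pics/{n}0.png",im)
    m=camera_model(n);print(n,m.keys());print(np.array(m["intrinsics"]));print(np.array(m["camera_from_world"]))
    for k in m: 
        if k not in("intrinsics","camera_from_world"):print(k,m[k])
s=state();print(s)
a=cv2.imread("pics/top0.png");cv2.imwrite("pics/top0b.png",cv2.resize(a,(800,600),interpolation=cv2.INTER_CUBIC))
a=cv2.imread("pics/scene0.png");cv2.imwrite("pics/scene0b.png",cv2.resize(a,(800,600),interpolation=cv2.INTER_CUBIC))
E
```

```text
scene dict_keys(['intrinsics', 'camera_from_world'])
[[430.4442   0.     252.0261]
 [  0.     430.4442 193.446 ]
 [  0.       0.       1.    ]]
[[ 0.4768 -0.879   0.0054 -0.3926]
 [ 0.5553  0.3059  0.7733 -0.3898]
 [-0.6814 -0.3657  0.634  -1.4397]
 [ 0.      0.      0.      1.    ]]
top dict_keys(['intrinsics', 'camera_from_world'])
[[435.4283   0.     253.5803]
 [  0.     435.4283 190.4387]
 [  0.       0.       1.    ]]
[[ 0.4516 -0.8922 -0.0078 -0.3768]
 [ 0.7044  0.3511  0.6168 -0.42  ]
 [-0.5476 -0.284   0.7871 -2.0006]
 [ 0.      0.      0.      1.    ]]
{'t': 0.1, 'qpos': array([-1.3432,  0.2177,  1.6148,  0.    ,  1.3113, -0.1122]), 'joint_velocities': array([-0.0001, -0.0007, -0.0042,  0.0006,  0.0001, -0.0003]), 'joint_torque': array([ -0.0014, -39.8084, -30.4969,  -0.0001,   0.0043,  -0.    ]), 'tcp_pos': array([ 0.2082, -0.5885,  0.2301]), 'orientation': array([ 0.9856,  0.1691, -0.    , -0.0011]), 'force': array([-0.2548,  1.0985, -0.2614]), 'moment': array([ 0.0096, -0.0278, -0.0272]), 'finger_gap': 0.9998335363673727}
```

View pics/top0b.png

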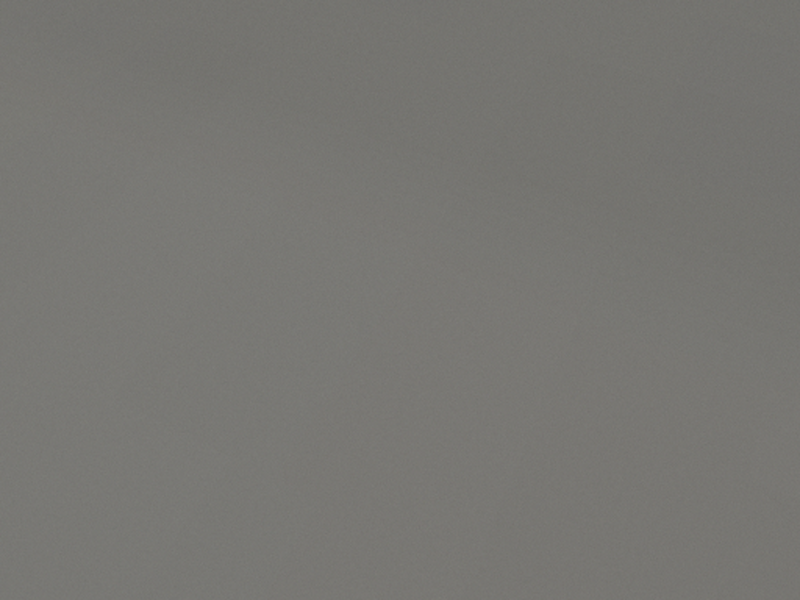

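View pics/scene0b.png

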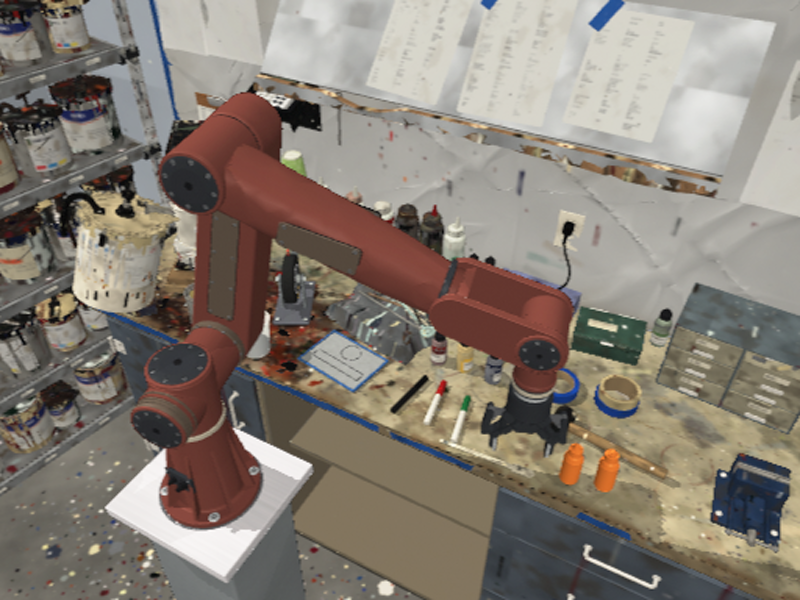

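Picture 1 (top) is featureless grey, so the camera is blocked or failed. Picture 2 (scene) has the wheel near (290,280), tray at (348,360), black, red and green markers at (408,393), (435,400) and (460,418), bottles at (438,348), (465,358) and (493,370), and orange look-alikes at (572,465) and (607,470). I'll crop the work area next.

```bash
cat > h.py <<'E'
from bench import *
import cv2,numpy as np
from scipy.spatial.transform import Rotation as R
np.set_printoptions(precision=4,suppress=True)
def cam(n):
    m=camera_model(n);return np.array(m["intrinsics"]),np.array(m["camera_from_world"])
def ray(n,u,v):
    K,T=cam(n);d=np.linalg.inv(K)@[u,v,1];d=np.array([d[0],-d[1],-d[2]])
    return -T[:3,:3].T@T[:3,3],T[:3,:3].T@d
def pt(n,u,v,z):
    c,d=ray(n,u,v);return c+d*(z-c[2])/d[2]
def proj(n,p):
    K,T=cam(n);c=T[:3,:3]@np.asarray(p)+T[:3,3];q=K@[c[0],-c[1],-c[2]];return q[:2]/q[2]
def snap(n,f,box=None,s=4):
    im=read_camera(n)
    if box: im=im[box[1]:box[3],box[0]:box[2]]
    cv2.imwrite("pics/"+f,cv2.resize(im,None,fx=s,fy=s,interpolation=cv2.INTER_CUBIC))
def go(p,rot=None,P=None,Q=None):
    "rows units from the present pose to p, rot (R)"
    s=state();P=s["tcp_pos"] if P is None else np.array(P);Q=R.from_quat(s["orientation"]) if Q is None else Q
    d=Q.inv().apply(np.array(p)-P)/.03;w=np.zeros(3) if rot is None else (Q.inv()*rot).as_rotvec()/np.radians(8)
    return d.round(3),w.round(3)
def down(yaw):
    "tool down, jaw axis (tool y) at yaw from world -y... x axis of tool at angle yaw"
    c,s=np.cos(yaw),np.sin(yaw)
    return R.from_matrix(np.array([[c,s,0],[s,-c,0],[0,0,-1]]))
E
python3 - <<'E'
from h import *
for n in("scene","top"):
    c,d=ray(n,256,192);print(n,c,pt(n,256,192,0))
snap("scene","c1.png",(160,150,350,300),4)
t=read_camera("top");print(t.reshape(-1,3).std(0))
s=state();print(R.from_quat(s["orientation"]).as_matrix())
E
```

```text
scene [-0.5774 -0.7524  1.2163] [ 0.7474 -0.0615  0.    ]
top [-0.6296 -0.7569  1.8307] [ 0.6405 -0.1126  0.    ]
[2.3925 2.3749 2.4047]
[[ 0.9428  0.3333 -0.0003]
 [ 0.3333 -0.9428  0.0015]
 [ 0.0002 -0.0016 -1.    ]]
```

View pics/c1.png

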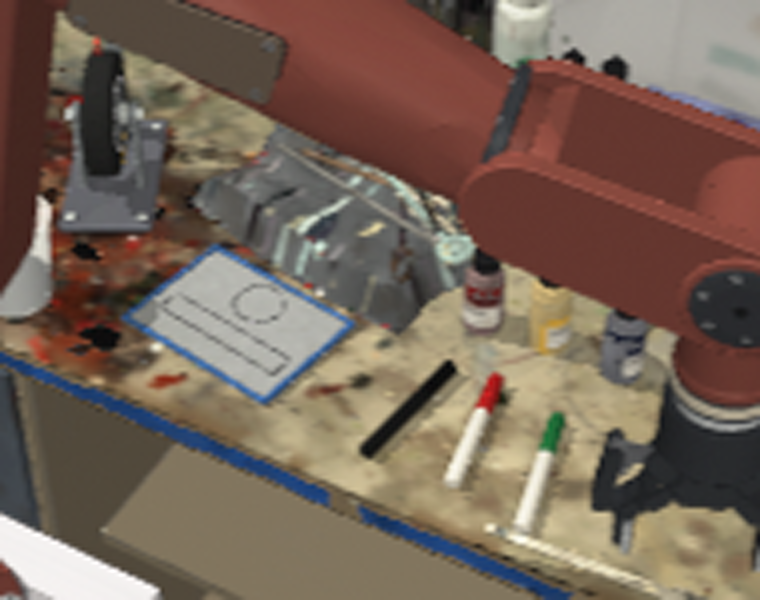

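Picture 3 (crop, 4x). Tray corners are at (127,318), (217,247), (352,324) and (265,400), with the ring at (260,304). The red marker runs (496,377)–(453,483), black (452,365)–(365,452) and green (557,416)–(522,528). The yellow bottle's base is near (550,348), and the wheel is at (103,115), seen almost edge-on with no stripe visible.

Run:
```python
from h import *
f=lambda u,v,z:pt("scene",160+u/4-.4,150+v/4-.4,z)
def seg(n,a,b,z=.009):
    A,B=f(*a,z),f(*b,z);d=A-B;print(n,"mid",(A+B)/2,"len",np.linalg.norm(d),"ang",np.degrees(np.arctan2(d[1],d[0])))
seg("red",(496,377),(453,483));seg("black",(452,365),(365,452));seg("green",(557,416),(522,528))
c=[f(u,v,.008) for u,v in((127,318),(217,247),(352,324),(265,400))];C=sum(c)/4
for i in range(4):
    d=c[(i+1)%4]-c[i];print(c[i],np.linalg.norm(d),np.degrees(np.arctan2(d[1],d[0])))
print("tray",C,"ring",f(260,304,.005))
for u,v in((168,296),(290,358),(277,373),(157,308)):print("outl",f(u,v,.005))
for n,u,v in(("red",485,322),("yel",551,343),("blue",625,373)):print(n,f(u,v,0))
for u,v in((62,225),(150,228),(163,125)):print("foot",f(u,v,.012))
print("wheelc",f(103,115,.105))
print("cup", f(22,305,0))
```

```text
red mid [ 0.4389 -0.3211  0.009 ] len 0.14106693089950623 ang 9.173519745176508
black mid [ 0.433  -0.2549  0.009 ] len 0.1406265379412869 ang -8.520851678428453
green mid [ 0.4213 -0.3956  0.009 ] len 0.14036753205716207 ang 10.949216043428347
[0.4051 0.0504 0.008 ] 0.13582960142790534 -9.183542393256143
[0.5392 0.0287 0.008 ] 0.18345328698112454 -100.29746009113032
[ 0.5064 -0.1518  0.008 ] 0.13255514642842864 170.14013738408798
[ 0.3758 -0.1291  0.008 ] 0.1818541910384063 80.72738933919665
tray [ 0.4566 -0.0504  0.008 ] ring [ 0.4894 -0.0543  0.005 ]
outl [0.4543 0.0342 0.005 ]
outl [ 0.4381 -0.12    0.005 ]
outl [ 0.4144 -0.1192  0.005 ]
outl [0.4342 0.0341 0.005 ]
red [ 0.5808 -0.2641  0.    ]
yel [ 0.5855 -0.3347  0.    ]
blue [ 0.5823 -0.415   0.    ]
foot [0.4858 0.1894 0.012 ]
foot [0.5268 0.1047 0.012 ]
foot [0.6828 0.1925 0.012 ]
wheelc [0.5693 0.185  0.105 ]
cup [0.3758 0.1602 0.    ]
```

Run:
```python
from h import *
print(go([.4389,-.3211,.10],down(np.radians(9.2))))
```

```text
(array([10.223, -5.842,  4.359]), array([-0.011, -0.   ,  1.283]))
```

```bash
python3 -m crank '[[45,[2,-1.2,0],[0,0,0.3]],[45,[3.5,-2,0.5],[0,0,0.6]],[45,[5,-3,1],[0,0,1]],[45,[6.5,-3.8,2],[0,0,1.28]],[45,[8,-4.7,3],[0,0,1.28]],[45,[9.5,-5.5,3.5],[0,0,1.28]],[45,[10.2,-5.85,4.3],[0,0,1.28]],[45,[10.2,-5.85,4.3],[0,0,1.28]],[45,[10.2,-5.85,4.3],[0,0,1.28]],[45,[10.2,-5.85,4.3],[0,0,1.28]]]'
python3 - <<'E'
from h import *
snap("scene","s1.png",(165,145,345,280),4.4)
print(read_camera("top").std())
print(go([.4389,-.3211,.005],down(np.radians(9.2))))
E
```

```text
t: 1.2
tcp_pos: [0.4382, -0.3213, 0.1018]
orientation: [0.997, 0.081, -0.001, -0.0]
force: [-0.3, -0.0, 0.2]
finger_gap: 0.527
3.2032159132419538
(array([ 0.024, -0.072,  3.275]), array([ 0.013, -0.005, -0.001]))
```

View pics/s1.png

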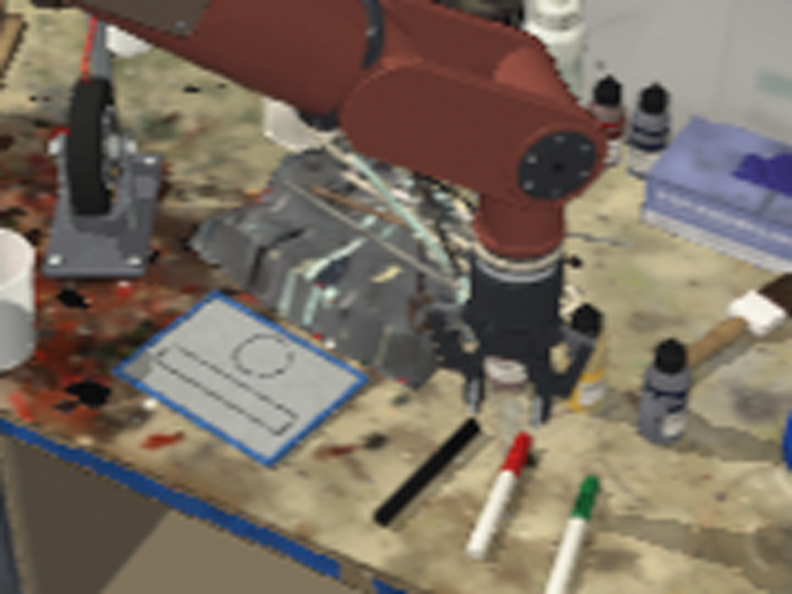

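Picture 4: the wheel at (92,148) still shows no stripe on its near side. Its rim is visible and the tray is as measured. The open gripper is above the red marker at (500,500).

```bash
python3 -m crank '[[45,[0,-0.07,1],[0,0,0]],[45,[0,-0.07,2],[0,0,0]],[45,[0,-0.07,2.8],[0,0,0]],[45,[0.02,-0.07,3.25],[0,0,0]],[45,[0.02,-0.07,3.25],[0,0,0]],[5,[0.02,-0.07,3.25],[0,0,0]],[5,[0.02,-0.07,3.25],[0,0,0]],[5,[0.02,-0.07,3.25],[0,0,0]],[5,[0.02,-0.07,3.25],[0,0,0]],[5,[0.02,-0.07,3.25],[0,0,0]]]'
python3 - <<'E'
from h import *
s=state();print(s["finger_gap"]*85.4)
print(go([.4352,-.0452,.011],down(np.radians(80.5))))
E
```

```text
t: 2.3
tcp_pos: [0.44, -0.3212, 0.0068]
orientation: [0.997, 0.081, 0.001, 0.002]
force: [-0.4, -0.9, 5.7]
finger_gap: 0.163
13.89653225054605
(array([ 1.319, -9.105, -0.168]), array([ 0.031,  0.002, -8.908]))
```

```bash
python3 -m crank '[[5,[0,0,-1.5],[0,0,0]],[5,[0,-0.5,-2.8],[0,0,-1]],[5,[0.2,-1.9,-3],[0,0,-2]],[5,[0.4,-3.3,-3],[0,0,-3]],[5,[0.6,-4.7,-3],[0,0,-4]],[5,[0.8,-6,-3],[0,0,-5]],[5,[1,-7.4,-3],[0,0,-6]],[5,[1.2,-8.5,-3],[0,0,-7]],[5,[1.32,-9.1,-3],[0,0,-8]],[5,[1.32,-9.1,-3],[0,0,-8.9]]]'
python3 - <<'E'
from h import *
s=state();print(s["finger_gap"]*85.4)
snap("scene","s2.png",(165,145,345,280),4.4)
print(go([.4352,-.0452,.012],down(np.radians(80.5))))
E
```

```text
t: 3.3
tcp_pos: [0.4333, -0.0413, 0.0947]
orientation: [0.761, 0.649, 0.0, -0.0]
force: [-0.0, -0.0, -1.1]
finger_gap: 0.164
14.02787103724434
(array([-0.089,  0.07 ,  2.762]), array([ 0.   , -0.001,  0.073]))
```

View pics/s2.png

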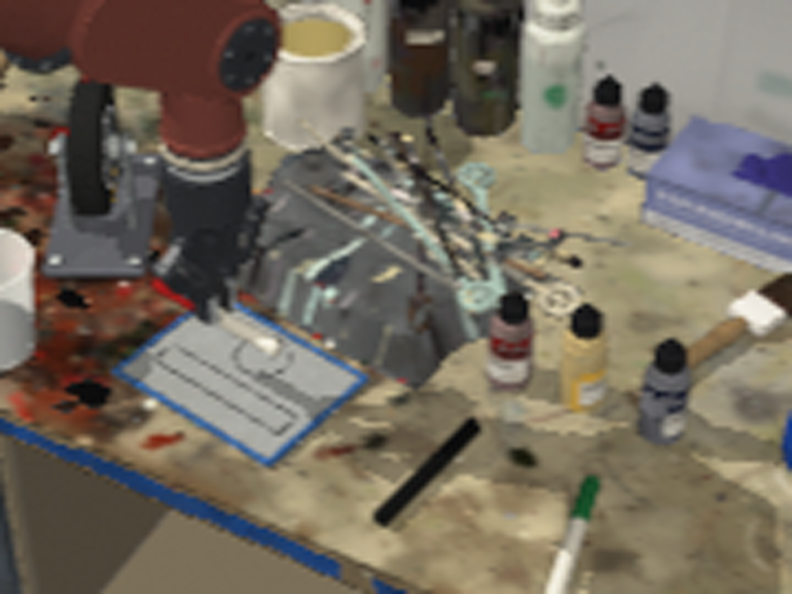

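Picture 5: the red marker is held, cap end near (155,283) and barrel end near (277,347). The yellow bottle has its cap top at (587,310) and base at (583,407), and the three bottles are all standing.

Run:
```python
from h import *
f=lambda u,v,z:pt("scene",165+u/4.4-.4,145+v/4.4-.4,z)
A,B=f(155,283,.096),f(277,347,.096);print(A,B,(A+B)/2,np.linalg.norm(A-B))
for p in([.4352,-.0452,.005],[.4887,-.055,.005]): print((proj("scene",p)-[164.6,144.6])*4.4)
# yellow fit: silhouette edges / cap top
print(f(587,311,.113))
for y in([.5855,-.3347],[.595,-.332],[.59,-.34]):
    for z in(0,.114): print(y,z,(proj("scene",[*y,z])-[164.6,144.6])*4.4)
    # base front silhouette
    th=np.linspace(0,6.28,60);q=np.array([(proj("scene",[y[0]+.021*np.cos(t),y[1]+.021*np.sin(t),0])-[164.6,144.6])*4.4 for t in th]);print("base",q.min(0),q.max(0))
```

```text
[0.4435 0.0278 0.096 ] [ 0.4247 -0.1105  0.096 ] [ 0.4341 -0.0413  0.096 ] 0.13949997012502569
[224.279  389.3385]
[264.2324 357.1424]
[ 0.5776 -0.332   0.113 ]
[0.5855, -0.3347] 0 [584.117  399.2654]
[0.5855, -0.3347] 0.114 [593.5928 305.8101]
base [560.8989 382.9894] [607.3759 415.8545]
[0.595, -0.332] 0 [585.6225 391.7633]
[0.595, -0.332] 0.114 [595.1214 298.4019]
base [562.5043 375.627 ] [608.782  408.2086]
[0.59, -0.34] 0 [591.4896 398.1766]
[0.59, -0.34] 0.114 [601.2829 304.7376]
base [568.2839 381.9213] [614.7399 414.7443]
```

```bash
python3 -m crank '[[5,[-0.05,0.05,1],[0,0,0.07]],[5,[-0.09,0.07,2],[0,0,0.07]],[5,[-0.09,0.07,2.5],[0,0,0.07]],[5,[-0.09,0.07,2.74],[0,0,0.07]],[5,[-0.09,0.07,2.74],[0,0,0.07]],[35,[-0.09,0.07,2.74],[0,0,0.07]],[35,[-0.09,0.07,2.74],[0,0,0.07]],[35,[-0.09,0.07,2.74],[0,0,0.07]],[35,[-0.09,0.07,1.8],[0,0,0.07]],[35,[-0.09,0.07,0],[0,0,0.07]]]'
python3 - <<'E'
from h import *
im=read_camera("scene");cv2.imwrite("pics/raw3.png",im)
hsv=cv2.cvtColor(im,cv2.COLOR_BGR2HSV)
m=cv2.inRange(hsv,(15,70,120),(30,255,255))
n,l,st,c=cv2.connectedComponentsWithStats(m)
for i in range(1,n):
    if st[i,4]>40:print(st[i],c[i])
print(go([.584,-.333,.17],down(np.radians(80.5))))
for y in([.584,-.333],):
    P=np.array([proj("scene",[y[0]+.021*np.cos(t),y[1]+.021*np.sin(t),z]) for t in np.linspace(0,6.28,60) for z in(0,.07)]);print(P.min(0),P.max(0),P.mean(0))
E
```

```text
t: 4.35
tcp_pos: [0.4316, -0.0459, 0.0883]
orientation: [0.767, 0.642, -0.003, -0.004]
force: [1.1, -0.7, -0.5]
finger_gap: 0.41
[27  0 18  8 61] [35.7213  3.0328]
[348  89  29   9  54] [362.1481  93.037 ]
[393  99  39  10  75] [411.96   104.3067]
[396 107  11  10  57] [401.1579 110.9298]
[ 84 128  30  29 338] [ 96.145  141.8817]
[230 149  15   9 107] [236.6822 153.1495]
[100 150  55  39 418] [116.244  172.0813]
[152 160   7  12  43] [155.1163 166.0233]
[163 160  10  11  50] [167.28 166.24]
[271 175  13   7  46] [277.1522 178.4565]
[140 181  14   8  70] [145.6714 184.9571]
[121 184  16   8  90] [128.3111 187.2   ]
[276 186  13   9  44] [281.6136 191.3182]
[ 35 188  13  15 129] [ 41.4651 194.6279]
[ 23 191  10  13  70] [ 27.8    196.7429]
[301 204  12  15  71] [307.2394 210.5915]
[315 217  20  11  71] [325.9437 220.8873]
[285 219  30  24 312] [299.2853 228.609 ]
[394 225  28  15 134] [408.4776 234.306 ]
[357 229  11   6  43] [362.9535 231.4419]
[239 231  39  14 145] [255.5724 238.5862]
[354 237  13  14  62] [360.8387 242.8871]
[371 237  40  26 367] [392.5204 249.5341]
[ 189  238  118   59 1819] [254.7394 263.3227]
[287 244  13  11  63] [293.2222 248.6349]
[ 294  247  218  137 6799] [408.5263 311.623 ]
[444 256  38  28 243] [463.7654 270.5885]
[ 187  262  131   78 2697] [257.0753 299.7809]
[483 270  29  17 190] [499.2    278.6421]
[324 276  11  11  41] [329.1463 281.7317]
[491 288  14   9  65] [498.7538 291.5077]
[324 291  11   7  46] [328.6304 294.    ]
[ 188  299  124   85 5132] [250.5779 342.5485]
[505 306   7  14  64] [508.3906 312.9219]
(array([-8.514,  6.423, -2.301]), array([ 0.073,  0.006, -0.079]))
[291.5323 218.9305] [303.5249 239.2024] [297.49   228.9831]
```

Run:
```python
from h import *
im=cv2.imread("pics/raw3.png");b=(175,195,325,265);s=5.3
o=cv2.resize(im[b[1]:b[3],b[0]:b[2]],None,fx=s,fy=s,interpolation=cv2.INTER_CUBIC)
q=lambda p:((proj("scene",p)+.5-b[:2])*s).astype(int)
y=[.584,-.333]
for z in(0,.07):
    cv2.polylines(o,[np.array([q([y[0]+.021*np.cos(t),y[1]+.021*np.sin(t),z]) for t in np.linspace(0,6.3,40)])],1,(255,0,255),1)
cv2.imwrite("pics/c3.png",o)
```

```text
(no output)
```

View pics/c3.png

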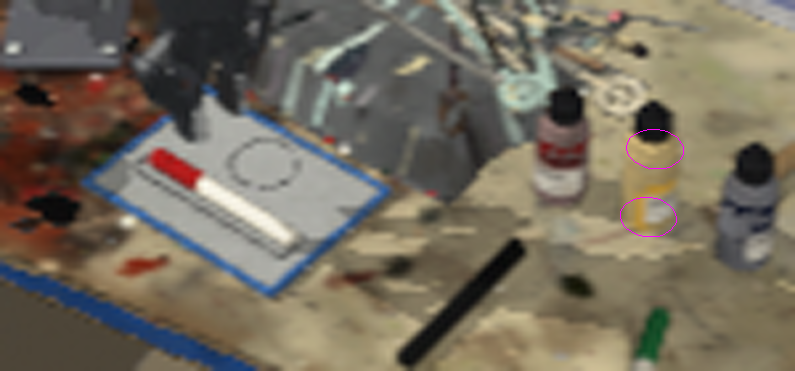

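Picture 6: the marker lies in the outline, from (150,157) to (296,241). The bottle overlay fits the yellow bottle. Next I'll check the marker numerically and go to the bottle.

Run:
```python
from h import *
f=lambda u,v,z:pt("scene",175+u/5.3-.5,195+v/5.3-.5,z)
for a,b in(((150,157),(296,241)),((150,155),(295,239))):
    A,B=f(*a,.014),f(*b,.014);d=A-B;print((A+B)/2,np.linalg.norm(d),np.degrees(np.arctan2(d[1],d[0])))
print(go([.5845,-.333,.15],down(np.radians(80.5))))
```

```text
[ 0.4348 -0.0494  0.014 ] 0.14531603565838647 80.78950706652209
[ 0.4364 -0.0479  0.014 ] 0.14493463759100766 80.58539794109636
(array([-8.51 ,  6.433, -1.634]), array([ 0.073,  0.006, -0.079]))
```

```bash
python3 -m crank '[[60,[0,0,-1.5],[0,0,0]],[80,[-1,0.6,-2.3],[0,0,0]],[80,[-2.2,1.6,-2.4],[0,0,0]],[80,[-3.4,2.6,-2.4],[0,0,-0.08]],[80,[-4.7,3.5,-2.4],[0.07,0,-0.08]],[80,[-6,4.5,-2.4],[0.07,0,-0.08]],[80,[-7.2,5.5,-2.4],[0.07,0,-0.08]],[80,[-8.3,6.3,-2.3],[0.07,0,-0.08]],[80,[-8.5,6.43,-2.3],[0.07,0,-0.08]],[80,[-8.5,6.43,-2.3],[0.07,0,-0.08]]]'
python3 - <<'E'
from h import *
print(go([.5845,-.333,.046],down(np.radians(80.5))))
E
```

```text
t: 5.4
tcp_pos: [0.5806, -0.333, 0.1592]
orientation: [0.764, 0.645, -0.003, -0.004]
force: [-0.3, -0.1, -0.6]
finger_gap: 0.935
(array([0.02 , 0.168, 3.773]), array([-0.072, -0.003, -0.012]))
```

```bash
python3 -m crank '[[80,[0,0.05,1],[-0.07,0,0]],[80,[0,0.1,2.2],[-0.07,0,0]],[80,[0,0.1,3.2],[-0.07,0,0]],[80,[0,0.1,3.75],[-0.07,0,0]],[80,[0,0.1,3.75],[-0.07,0,0]],[20,[0,0.1,3.75],[-0.07,0,0]],[20,[0,0.1,3.75],[-0.07,0,0]],[20,[0,0.1,3.75],[-0.07,0,0]],[20,[0,0.1,3.75],[-0.07,0,0]],[20,[0,0.1,3.75],[-0.07,0,0]]]'
python3 - <<'E'
from h import *
s=state();print(s["finger_gap"]*85.4,s["joint_velocities"])
print(go([.4887,-.055,.13],down(np.radians(80.5))))
E
```

```text
t: 6.4
tcp_pos: [0.5843, -0.3335, 0.0502]
orientation: [0.763, 0.646, 0.001, 0.002]
force: [-0.3, -0.3, 6.5]
finger_gap: 0.446
38.11838947570191 [-0.0008  0.0004 -0.001   0.0013  0.0027 -0.0004]
(array([ 8.625, -4.662, -2.699]), array([0.032, 0.015, 0.   ]))
```

```bash
python3 -m crank '[[20,[0,0,-1.4],[0,0,0]],[20,[0,0,-2.9],[0,0,0]],[20,[0,0,-4.2],[0,0,0]],[20,[0.8,-0.5,-4.4],[0,0,0]],[20,[2.2,-1.2,-4.4],[0,0,0]],[20,[3.5,-1.9,-4.4],[0,0,0]],[20,[4.8,-2.6,-4.4],[0,0,0]],[20,[6.1,-3.3,-4.4],[0,0,0]],[20,[7.4,-4,-4.4],[0,0,0]],[20,[8.5,-4.6,-4.4],[0,0,0]]]'; python3 -m crank '[[20,[0.1,-0.05,0.5],[0,0,0]],[20,[0.1,-0.05,1.5],[0,0,0]],[20,[0.1,-0.05,2.5],[0,0,0]],[20,[0.1,-0.05,3],[0,0,0]],[20,[0.1,-0.05,3],[0,0,0]],[20,[0.1,-0.05,3],[0,0,0]],[20,[0.1,-0.05,3],[0,0,0]],[20,[0.1,-0.05,3],[0,0,0]],[20,[0.1,-0.05,3],[0,0,0]],[20,[0.1,-0.05,3],[0,0,0]]]'
python3 - <<'E'
from h import *
s=state();print(s["finger_gap"]*85.4)
im=read_camera("scene");cv2.imwrite("pics/raw4.png",im);b=(175,175,325,265);k=5.3
o=cv2.resize(im[b[1]:b[3],b[0]:b[2]],None,fx=k,fy=k,interpolation=cv2.INTER_CUBIC)
q=lambda p:((proj("scene",p)+.5-b[:2])*k).astype(int)
y=s["tcp_pos"];z0=y[2]-.050
for z in(z0,z0+.07):
    cv2.polylines(o,[np.array([q([y[0]+.021*np.cos(t),y[1]+.021*np.sin(t),z]) for t in np.linspace(0,6.3,40)])],1,(255,0,255),1)
cv2.imwrite("pics/c4.png",o)
print(go([.4887,-.055,.0555],down(np.radians(80.5))))
E
```

```text
t: 7.4
tcp_pos: [0.487, -0.0558, 0.1792]
orientation: [0.763, 0.646, 0.0, -0.0]
force: [0.8, 1.0, -0.3]
finger_gap: 0.449
t: 8.4
tcp_pos: [0.4879, -0.0548, 0.09]
orientation: [0.763, 0.646, 0.0, 0.0]
force: [-0.9, -0.6, -1.1]
finger_gap: 0.45
38.39636636417472
(array([-0.003,  0.032,  1.143]), array([ 0.007, -0.   ,  0.   ]))
```

View pics/c4.png

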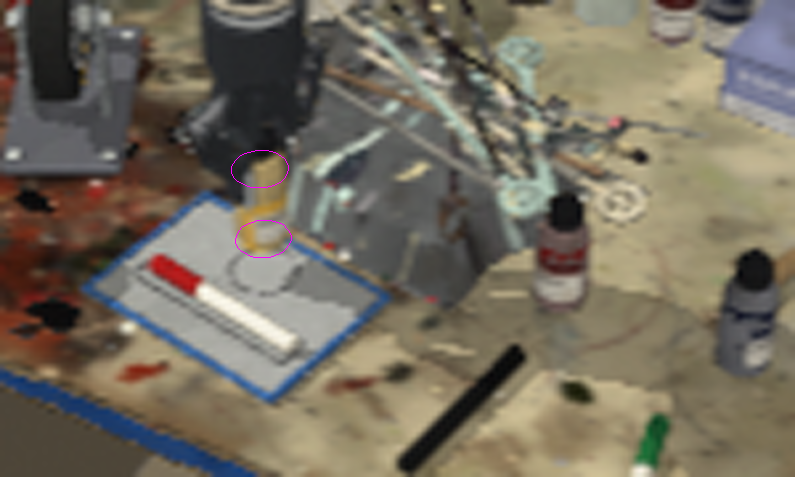

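Picture 7: the yellow bottle is held upright above the ring, its base at about (264,250), some 5 mm above the predicted ellipse. I'll lower it gently and watch the force.

```bash
python3 -m crank '[[20,[0,0.03,0.5],[0,0,0]],[20,[0,0.03,0.9],[0,0,0]],[20,[0,0.03,1.1],[0,0,0]],[20,[0,0.03,1.14],[0,0,0]],[20,[0,0.03,1.14],[0,0,0]],[20,[0,0.03,1.16],[0,0,0]],[20,[0,0.03,1.16],[0,0,0]],[20,[0,0.03,1.16],[0,0,0]],[20,[0,0.03,1.16],[0,0,0]],[20,[0,0.03,1.16],[0,0,0]]]'
```

```text
t: 9.45
tcp_pos: [0.4874, -0.0547, 0.0552]
orientation: [0.763, 0.646, -0.001, -0.001]
force: [-4.8, 0.7, 8.0]
finger_gap: 0.45
```

```bash
python3 -m crank '[[45,[0,0,0],[0,0,0]],[55,[0,0,0],[0,0,0]],[70,[0,0,0],[0,0,0]],[75,[0,0,0],[0,0,0]],[75,[0,0,-0.8],[0,0,0]],[75,[0,0,-2],[0,0,0]],[75,[0,0,-3.4],[0,0,0]],[75,[0,0,-4.9],[0,0,0]],[75,[0,0,-6],[0,0,0]],[75,[0,0,-6],[0,0,0]]]'
python3 - <<'E'
from h import *
s=state();print(s["qpos"])
im=read_camera("scene");cv2.imwrite("pics/raw5.png",im);print(read_camera("top").std())
b=(150,130,250,235);k=5.6
o=cv2.resize(im[b[1]:b[3],b[0]:b[2]],None,fx=k,fy=k,interpolation=cv2.INTER_CUBIC)
cv2.imwrite("pics/c5.png",o)
E
```

```text
t: 10.45
tcp_pos: [0.4923, -0.0558, 0.2411]
orientation: [0.763, 0.646, 0.004, 0.005]
force: [1.2, 0.7, 0.2]
finger_gap: 0.875
[-0.2546 -0.0813  1.9103  0.0001  1.2999 -0.0891]
3.200382287304597
```

View pics/c5.png

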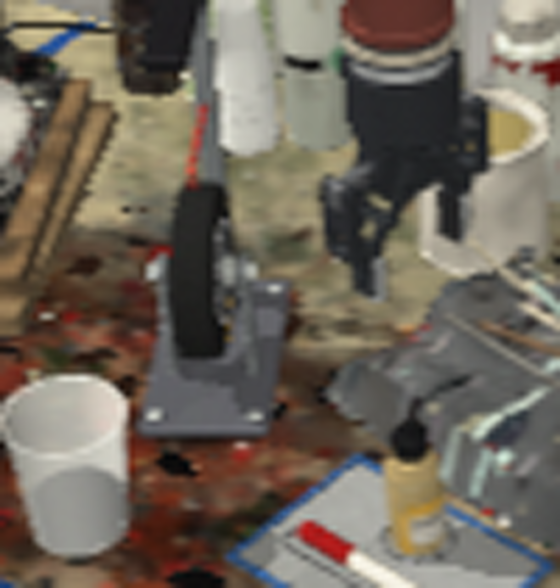

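Picture 8: the bottle stands in the ring and the marker is in its outline. The wheel (168–235, 185–357) shows no stripe on its near side, with a possible yellowish speck at (228,337). I'll overlay a wheel model to refine the pose and work out which angles are visible.

```bash
cat > ov.py <<'E'
from h import *
def wheel(C,yaw,src,out,b=(165,140,215,215),k=8,lab=True):
    im=cv2.imread(src);o=cv2.resize(im[b[1]:b[3],b[0]:b[2]],None,fx=k,fy=k,interpolation=cv2.INTER_CUBIC);raw=o.copy()
    q=lambda x,y,z:((proj("scene",np.array(C)+R.from_euler("z",yaw).apply([x,y,z]))+.5-b[:2])*k).astype(int)
    for r,y in((.061,-.016),(.068,-.009),(.068,.009)):
        cv2.polylines(o,[np.array([q(r*np.sin(t),y,r*np.cos(t)) for t in np.linspace(0,6.3,60)])],1,(255,0,255),1)
    F=[q(x,y,.012-.105) for x,y in((-.075,.05),(-.075,-.05),(.115,-.05),(.115,.05))];cv2.polylines(o,[np.array(F)],1,(0,255,0),1)
    if lab:
        for d in range(-180,180,30):
            t=np.radians(d);p=q(.058*np.sin(t),-.017,.058*np.cos(t));cv2.putText(o,str(d),p,0,.35,(0,255,255),1)
            cv2.circle(o,q(.028*np.sin(t),-.02,.028*np.cos(t)),2,(255,255,0),-1)
    cv2.imwrite("pics/"+out,np.hstack([raw,o]))
E
python3 - <<'E'
from ov import *
wheel([.5725,.182,.105],np.radians(28),"pics/raw5.png","w5.png",)
E
```

```text
(no output)
```

View pics/w5.png

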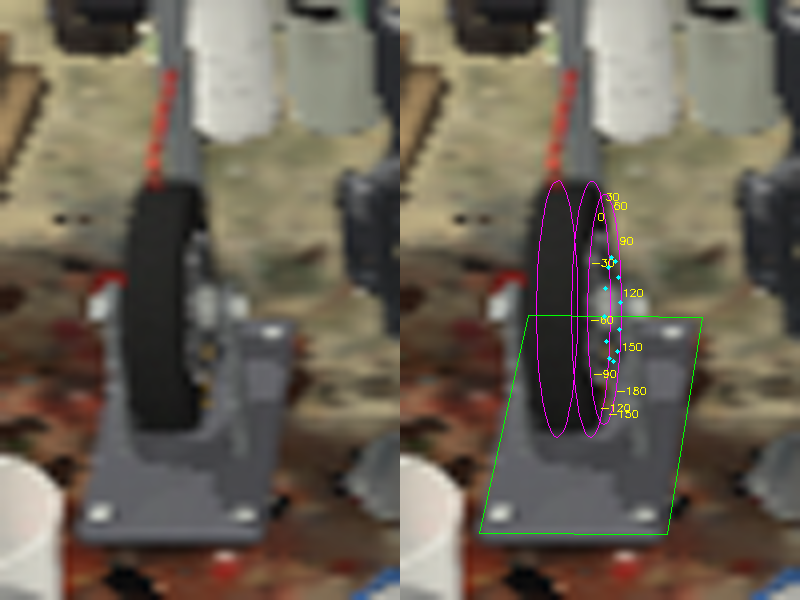

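Picture 9: the foot fits with a yaw of about 30°, and the tyre model needs to shift about 4 mm left. Yellow specks at (207,352) and (205,385), low on the right face, suggest the stem is pointing roughly straight down (about 180°). I'll lift the near side in several gripping strokes.

```bash
cat > st.py <<'E'
from h import *
C=np.array([.570,.1855,.105]);YAW=np.radians(30)
def pose(al,th,r=.058,back=0):
    a,t=np.radians([al,th]);W=R.from_euler("z",YAW)
    z=np.array([np.sin(t),0,-np.cos(t)]);y=np.array([0,-1,0]);x=np.cross(y,z)
    g=np.array([-r*np.cos(a),0,r*np.sin(a)])
    return C+W.apply(g+(.015-back)*z),W*R.from_matrix(np.c_[x,y,z])
E
python3 - <<'E'
from st import *
p,r=pose(15,45,back=.1);print(p,r.as_matrix()[:,2]);print(go(p,r))
print("via",go([.43,.03,.27],r))
f=lambda u,v,z:pt("scene",150+u/5.6-.5,130+v/5.6-.5,z)
print("cup base",f(78,530,0),"rim",f(67,407,.108))
E
```

```text
[0.4694 0.1274 0.1801] [ 0.6124  0.3536 -0.7071]
(array([ 5.889, -1.642,  1.835]), array([-2.462,  5.243,  5.982]))
via (array([ 2.469, -2.396, -1.162]), array([-2.462,  5.243,  5.982]))
cup base [0.3806 0.1724 0.    ] rim [0.393  0.1748 0.108 ]
```

```bash
python3 -m crank '[[60,[0.3,-0.3,-0.2],[-0.25,0.52,0.6]],[60,[0.6,-0.6,-0.4],[-0.5,1.05,1.2]],[60,[0.9,-0.9,-0.6],[-0.75,1.57,1.8]],[60,[1.2,-1.2,-0.7],[-1,2.1,2.4]],[60,[1.5,-1.5,-0.8],[-1.23,2.62,3]],[60,[1.8,-1.8,-0.9],[-1.48,3.15,3.6]],[60,[2.1,-2.1,-1],[-1.72,3.67,4.2]],[60,[2.4,-2.3,-1.1],[-1.97,4.2,4.8]],[60,[2.47,-2.4,-1.16],[-2.21,4.72,5.4]],[60,[2.47,-2.4,-1.16],[-2.46,5.24,5.98]]]'
python3 - <<'E'
from st import *
print(state()["qpos"])
p,r=pose(15,45,back=.1);print(go(p,r))
p,r=pose(15,45,back=0);print(go(p,r))
E
```

```text
t: 11.55
tcp_pos: [0.4284, 0.031, 0.2667]
orientation: [0.893, 0.237, 0.368, -0.101]
force: [-0.2, -0.5, -0.1]
finger_gap: 0.707
[-0.5871 -0.7013  2.4504  0.7795  1.1242  0.212 ]
(array([-0.074, -2.09 ,  4.022]), array([-0.019,  0.009, -0.046]))
(array([-0.07 , -2.081,  7.355]), array([-0.019,  0.009, -0.046]))
```

```bash
python3 -m crank '[[60,[0,-0.8,0.6],[0,0,0]],[60,[-0.07,-1.6,1.6],[0,0,-0.05]],[60,[-0.07,-2.09,2.8],[0,0,-0.05]],[60,[-0.07,-2.09,4],[0,0,-0.05]],[60,[-0.07,-2.09,4],[0,0,-0.05]],[60,[-0.07,-2.09,5],[0,0,-0.05]],[60,[-0.07,-2.09,6],[0,0,-0.05]],[60,[-0.07,-2.09,6.9],[0,0,-0.05]],[60,[-0.07,-2.09,7.35],[0,0,-0.05]],[60,[-0.07,-2.09,7.35],[0,0,-0.05]]]'
python3 - <<'E'
from st import *
s=state();print(s["qpos"],s["moment"])
p,r=pose(15,45);print(p,go(p,r))
E
```

```text
t: 12.55
tcp_pos: [0.5303, 0.1618, 0.1098]
orientation: [0.893, 0.242, 0.367, -0.099]
force: [0.5, -0.6, 0.9]
finger_gap: 0.704
[-0.0469 -0.0607  2.3727  1.2539  0.4145 -0.0887] [-0.19    0.2326  0.0152]
[0.5307 0.1628 0.1094] (array([ 0.01 , -0.021,  0.028]), array([-0.023,  0.036,  0.031]))
```

```bash
python3 -m crank '[[50,[0,0,0],[0,0,0]],[42,[0,0,0],[0,0,0]],[36,[0,0,0],[0,0,0]],[20,[0,0,0],[0,0,0]],[20,[0,0,0],[0,0,0]],[20,[0,0,0],[0,0,0]],[20,[0,0,0],[0,0,0]],[20,[0,0,0],[0,0,0]],[20,[0,0,0],[0,0,0]],[20,[0,0,0],[0,0,0]]]'
python3 - <<'E'
from st import *
s=state();print(s["qpos"],s["moment"],s["finger_gap"]*85.4)
P,Q=s["tcp_pos"],R.from_quat(s["orientation"])
P0,Q0=pose(15,45)
for al,th in((20,44.3),(27,43.5),(34,42.5),(41,41.5),(48,40.5),(55,39.5),(62,38.5),(66,38)):
    p,r=pose(al,th);print(al,*go(p-P0+P,r,P=P,Q=Q0))
E
```

```text
t: 13.55
tcp_pos: [0.5293, 0.1636, 0.1118]
orientation: [0.892, 0.243, 0.368, -0.101]
force: [-10.3, 1.6, 5.8]
finger_gap: 0.359
[-0.046  -0.0665  2.3748  1.2542  0.4191 -0.0884] [0.5786 0.565  0.5056] 30.61733877344544
20 [ 0.143 -0.    -0.078] [-0.    -0.087 -0.   ]
27 [ 0.356 -0.    -0.165] [ 0.    -0.187 -0.   ]
34 [ 0.576 -0.    -0.224] [ 0.    -0.312 -0.   ]
41 [ 0.801 -0.    -0.255] [-0.    -0.437 -0.   ]
48 [ 1.029 -0.    -0.258] [ 0.    -0.562 -0.   ]
55 [ 1.254 -0.    -0.232] [ 0.    -0.687 -0.   ]
62 [ 1.475 -0.    -0.178] [-0.    -0.812 -0.   ]
66 [ 1.599 -0.    -0.134] [-0.    -0.875 -0.   ]
```

```bash
python3 -m crank '[[20,[0.14,0,-0.08],[0,-0.09,0]],[20,[0.36,0,-0.16],[0,-0.19,0]],[20,[0.58,0,-0.22],[0,-0.31,0]],[20,[0.8,0,-0.25],[0,-0.44,0]],[20,[1.03,0,-0.26],[0,-0.56,0]],[20,[1.25,0,-0.23],[0,-0.69,0]],[20,[1.48,0,-0.18],[0,-0.81,0]],[20,[1.6,0,-0.13],[0,-0.88,0]],[20,[1.6,0,-0.13],[0,-0.88,0]],[20,[1.6,0,-0.13],[0,-0.88,0]]]'
python3 - <<'E'
from st import *
s=state();print(s["qpos"],s["moment"],s["finger_gap"]*85.4)
p,r=pose(66,38);print(p,go(p,r))
cv2.imwrite("pics/raw6.png",read_camera("scene"))
p,r=pose(66,38,back=.04);print("back",go(p,r))
p,r=pose(15,45,back=.04);print("back0",go(p,r))
p,r=pose(15,45,back=.0);print("0",go(p,r))
E
```

```text
t: 14.55
tcp_pos: [0.5551, 0.1776, 0.1462]
orientation: [0.914, 0.247, 0.311, -0.085]
force: [-6.1, -1.9, 0.6]
finger_gap: 0.357
[ 0.0344 -0.0717  2.23    0.6754  0.4828  0.5521] [-0.2222  1.5534 -0.5821] 30.463508864052283
[0.5576 0.1783 0.1462] (array([0.065, 0.021, 0.051]), array([-0.03 ,  0.053,  0.014]))
back (array([ 0.056,  0.015, -1.283]), array([-0.03 ,  0.052,  0.013]))
back0 (array([-1.675,  0.013, -0.932]), array([-0.031,  0.927,  0.011]))
0 (array([-1.503,  0.019,  0.39 ]), array([-0.031,  0.927,  0.011]))
```

```bash
python3 -m crank '[[56,[0,0,0],[0,0,0]],[56,[0,0,0],[0,0,0]],[56,[-0.1,0,-0.1],[0,0.1,0]],[56,[-0.8,0,0],[0,0.45,0]],[56,[-1.57,0,0.32],[0,0.88,0]],[56,[-1.57,0,0.32],[0,0.88,0]],[20,[-1.57,0,0.32],[0,0.88,0]],[20,[-1.57,0,0.32],[0,0.88,0]],[20,[-1.57,0,0.32],[0,0.88,0]],[20,[-1.57,0,0.32],[0,0.88,0]]]'; python3 -m crank '[[20,[0.14,0,-0.08],[0,-0.09,0]],[20,[0.36,0,-0.16],[0,-0.19,0]],[20,[0.58,0,-0.22],[0,-0.31,0]],[20,[0.8,0,-0.25],[0,-0.44,0]],[20,[1.03,0,-0.26],[0,-0.56,0]],[20,[1.25,0,-0.23],[0,-0.69,0]],[20,[1.48,0,-0.18],[0,-0.81,0]],[20,[1.6,0,-0.13],[0,-0.88,0]],[20,[1.6,0,-0.13],[0,-0.88,0]],[20,[1.6,0,-0.13],[0,-0.88,0]]]'
python3 - <<'E'
from st import *
from ov import wheel
s=state();print(s["qpos"],s["moment"],s["finger_gap"]*85.4)
p,r=pose(66,38);print(p,go(p,r))
cv2.imwrite("pics/raw7.png",read_camera("scene"))
wheel(C,YAW,"pics/raw7.png","w7.png")
for f in("raw5","raw6","raw7"):
    im=cv2.imread(f"pics/{f}.png");hsv=cv2.cvtColor(im,cv2.COLOR_BGR2HSV)
    m=cv2.inRange(hsv,(18,120,90),(36,255,255));ys,xs=np.nonzero(m[155:198,176:195]);print(f,[(x+176,y+155) for x,y in zip(xs,ys)][:40])
E
```

```text
t: 15.6
tcp_pos: [0.5293, 0.1636, 0.1113]
orientation: [0.892, 0.244, 0.367, -0.101]
force: [-12.5, -1.1, 3.8]
finger_gap: 0.357
t: 16.6
tcp_pos: [0.5564, 0.1783, 0.1472]
orientation: [0.914, 0.247, 0.311, -0.085]
force: [-4.3, -0.3, -1.7]
finger_gap: 0.358
[ 0.036  -0.0704  2.2265  0.6723  0.4836  0.5556] [-0.2794  1.5341 -0.6024] 30.56550219930616
[0.5576 0.1783 0.1462] (array([0.004, 0.019, 0.048]), array([-0.03 ,  0.05 ,  0.022]))
raw5 []
raw6 [(np.int64(184), np.int64(194)), (np.int64(185), np.int64(194)), (np.int64(186), np.int64(194)), (np.int64(187), np.int64(194))]
raw7 [(np.int64(190), np.int64(182)), (np.int64(188), np.int64(185)), (np.int64(182), np.int64(188)), (np.int64(183), np.int64(188)), (np.int64(184), np.int64(188)), (np.int64(185), np.int64(188)), (np.int64(186), np.int64(188)), (np.int64(182), np.int64(189)), (np.int64(183), np.int64(189)), (np.int64(184), np.int64(189)), (np.int64(185), np.int64(189)), (np.int64(186), np.int64(189))]
```

Run:
```python
from st import *
W=R.from_euler("z",YAW)
for d in range(-160,31,10):
    t=np.radians(d);print(d,*[proj("scene",C+W.apply([.068*np.sin(t),y,.068*np.cos(t)])).round(1) for y in(-.009,0,.009)])
```

```text
-160 [188.3 193.3] [186.2 193.3] [184.1 193.3]
-150 [188. 194.] [185.9 194. ] [183.8 194. ]
-140 [187.7 194.2] [185.5 194.2] [183.4 194.2]
-130 [187.3 193.9] [185.2 194. ] [183. 194.]
-120 [187.  193.2] [184.8 193.2] [182.6 193.2]
-110 [186.6 191.9] [184.4 192. ] [182.3 192. ]
-100 [186.3 190.3] [184.1 190.3] [181.9 190.3]
-90 [186.  188.2] [183.8 188.2] [181.6 188.2]
-80 [185.8 185.8] [183.6 185.8] [181.4 185.8]
-70 [185.6 183.1] [183.4 183.2] [181.2 183.2]
-60 [185.4 180.3] [183.2 180.3] [181.  180.4]
-50 [185.4 177.4] [183.2 177.4] [181.  177.5]
-40 [185.4 174.6] [183.2 174.6] [181.  174.6]
-30 [185.5 171.8] [183.2 171.8] [181.  171.9]
-20 [185.6 169.3] [183.4 169.3] [181.2 169.3]
-10 [185.8 167. ] [183.6 167.1] [181.4 167.1]
0 [186.  165.2] [183.8 165.2] [181.7 165.2]
10 [186.3 163.7] [184.1 163.7] [182.  163.8]
20 [186.6 162.7] [184.5 162.8] [182.3 162.8]
30 [186.9 162.2] [184.8 162.2] [182.7 162.3]
```

View pics/w7.png

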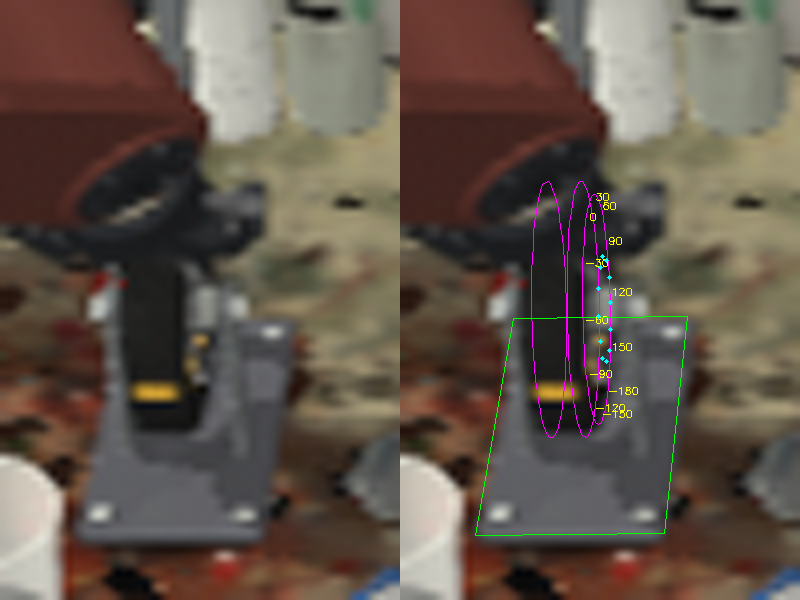

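Picture 10: the stripe is now on the near tread at (155,392), pixel row 188.7, which is an angle of about −93°. The remaining +93° is two more strokes.

```bash
python3 -m crank '[[56,[0,0,0],[0,0,0]],[56,[0,0,0],[0,0,0]],[56,[-0.1,0,-0.1],[0,0.1,0]],[56,[-0.8,0,0],[0,0.45,0]],[56,[-1.57,0,0.32],[0,0.88,0]],[56,[-1.57,0,0.32],[0,0.88,0]],[20,[-1.57,0,0.32],[0,0.88,0]],[20,[-1.57,0,0.32],[0,0.88,0]],[20,[-1.57,0,0.32],[0,0.88,0]],[20,[-1.57,0,0.32],[0,0.88,0]]]'; python3 -m crank '[[20,[0.14,0,-0.08],[0,-0.09,0]],[20,[0.36,0,-0.16],[0,-0.19,0]],[20,[0.58,0,-0.22],[0,-0.31,0]],[20,[0.8,0,-0.25],[0,-0.44,0]],[20,[1.03,0,-0.26],[0,-0.56,0]],[20,[1.25,0,-0.23],[0,-0.69,0]],[20,[1.48,0,-0.18],[0,-0.81,0]],[20,[1.6,0,-0.13],[0,-0.88,0]],[20,[1.6,0,-0.13],[0,-0.88,0]],[20,[1.6,0,-0.13],[0,-0.88,0]]]'
python3 -m crank '[[56,[0,0,0],[0,0,0]],[56,[0,0,0],[0,0,0]],[56,[-0.1,0,-0.1],[0,0.1,0]],[56,[-0.8,0,0],[0,0.45,0]],[56,[-1.57,0,0.32],[0,0.88,0]],[56,[-1.57,0,0.32],[0,0.88,0]],[56,[-1.57,0,-1],[0,0.88,0]],[56,[-1.57,0,-2.2],[0,0.88,0]],[56,[-1.57,0,-3.4],[0,0.88,0]],[56,[-1.57,0,-3.4],[0,0.88,0]]]'
python3 - <<'E'
from st import *
im=read_camera("scene");cv2.imwrite("pics/raw8.png",im);hsv=cv2.cvtColor(im,cv2.COLOR_BGR2HSV)
m=cv2.inRange(hsv,(18,120,90),(36,255,255));ys,xs=np.nonzero(m[155:198,176:195]);print([(int(x)+176,int(y)+155) for x,y in zip(xs,ys)][:40])
p,r=pose(15,45);print(go(p,r))
E
```

```text
t: 17.65
tcp_pos: [0.5297, 0.1638, 0.1119]
orientation: [0.892, 0.244, 0.368, -0.101]
force: [-10.8, -1.3, 4.5]
finger_gap: 0.366
t: 18.65
tcp_pos: [0.5563, 0.1783, 0.1474]
orientation: [0.914, 0.248, 0.311, -0.084]
force: [-6.2, -1.4, -2.0]
finger_gap: 0.36
t: 19.65
tcp_pos: [0.4757, 0.1256, 0.2091]
orientation: [0.889, 0.243, 0.376, -0.094]
force: [1.4, -0.2, 1.0]
finger_gap: 0.656
[(183, 177), (184, 177), (185, 177), (182, 178), (183, 178), (184, 178), (185, 178), (186, 178), (188, 178), (189, 178), (181, 179), (182, 179), (183, 179), (184, 179), (185, 179), (186, 179)]
(array([-0.751, -0.167,  3.85 ]), array([ 0.045, -0.052,  0.079]))
```

```bash
python3 -m crank '[[56,[0,0,0],[0,0,0]],[56,[0,0,0],[0,0,0]],[56,[0,0,0],[0,0,0]],[56,[0,0,0],[0,0,0]],[56,[0,0,0],[0,0,0]],[56,[0,0,0],[0,0,0]],[56,[0,0,0],[0,0,0]],[56,[0,0,0],[0,0,0]],[56,[0,0,0],[0,0,0]],[56,[0,0,0],[0,0,0]]]'
python3 - <<'E'
from st import *
s=state();print(s["qpos"])
p,r=pose(15,45);print(go(p,r))
E
```

```text
t: 20.7
tcp_pos: [0.4721, 0.1274, 0.2004]
orientation: [0.892, 0.242, 0.369, -0.098]
force: [-0.3, -0.2, -0.3]
finger_gap: 0.659
[-0.1781 -0.4707  2.4613  0.8183  0.6757  0.3298]
(array([-0.524, -0.044,  3.758]), array([-0.009,  0.013,  0.045]))
```

```bash
python3 -m crank '[[56,[-0.52,-0.04,0.5],[0,0,0]],[56,[-0.52,-0.04,1.6],[0,0,0]],[56,[-0.52,-0.04,2.7],[0,0,0]],[56,[-0.52,-0.04,3.5],[0,0,0]],[56,[-0.52,-0.04,3.72],[0,0,0]],[56,[-0.52,-0.04,3.72],[0,0,0]],[20,[-0.52,-0.04,3.72],[0,0,0]],[20,[-0.52,-0.04,3.72],[0,0,0]],[20,[-0.52,-0.04,3.72],[0,0,0]],[20,[-0.52,-0.04,3.72],[0,0,0]]]';  python3 -m crank '[[20,[0.14,0,-0.08],[0,-0.09,0]],[20,[0.36,0,-0.16],[0,-0.19,0]],[20,[0.58,0,-0.22],[0,-0.31,0]],[20,[0.8,0,-0.25],[0,-0.44,0]],[20,[1.03,0,-0.26],[0,-0.56,0]],[20,[1.25,0,-0.23],[0,-0.69,0]],[20,[1.48,0,-0.18],[0,-0.81,0]],[20,[1.6,0,-0.13],[0,-0.88,0]],[20,[1.6,0,-0.13],[0,-0.88,0]],[20,[1.6,0,-0.13],[0,-0.88,0]]]'
python3 -m crank '[[56,[0,0,0],[0,0,0]],[56,[0,0,0],[0,0,0]],[56,[-0.1,0,-0.1],[0,0.1,0]],[56,[-0.8,0,0],[0,0.45,0]],[56,[-1.57,0,0.32],[0,0.88,0]],[56,[-1.57,0,0.32],[0,0.88,0]],[56,[-1.7,0,-0.8],[0,0.88,0]],[56,[-1.85,0,-2],[0,0.88,0]],[56,[-2,0,-3.4],[0,0.88,0]],[56,[-2,0,-3.4],[0,0.88,0]]]'
python3 - <<'E'
from st import *
from ov import wheel
im=read_camera("scene");cv2.imwrite("pics/raw9.png",im);hsv=cv2.cvtColor(im,cv2.COLOR_BGR2HSV)
wheel(C,YAW,"pics/raw9.png","w9.png",b=(170,150,206,201),k=11)
m=cv2.inRange(hsv,(18,90,90),(36,255,255));ys,xs=np.nonzero(m[155:198,176:195]);print([(int(x)+176,int(y)+155) for x,y in zip(xs,ys)][:40])
p,r=pose(15,45);print(go(p,r))
E
```

```text
t: 21.7
tcp_pos: [0.529, 0.1634, 0.1106]
orientation: [0.892, 0.243, 0.369, -0.1]
force: [-6.1, 1.2, 4.2]
finger_gap: 0.355
t: 22.7
tcp_pos: [0.5548, 0.1774, 0.1454]
orientation: [0.914, 0.246, 0.312, -0.084]
force: [-9.2, -4.3, 3.5]
finger_gap: 0.357
t: 23.7
tcp_pos: [0.4651, 0.1208, 0.1999]
orientation: [0.889, 0.243, 0.377, -0.093]
force: [1.5, -0.6, 0.6]
finger_gap: 0.657
[(183, 156), (184, 167), (185, 167), (186, 167), (184, 168), (185, 168), (186, 168), (188, 170), (188, 171)]
(array([-0.26 , -0.13 ,  3.898]), array([ 0.054, -0.061,  0.085]))
```

View pics/w9.png

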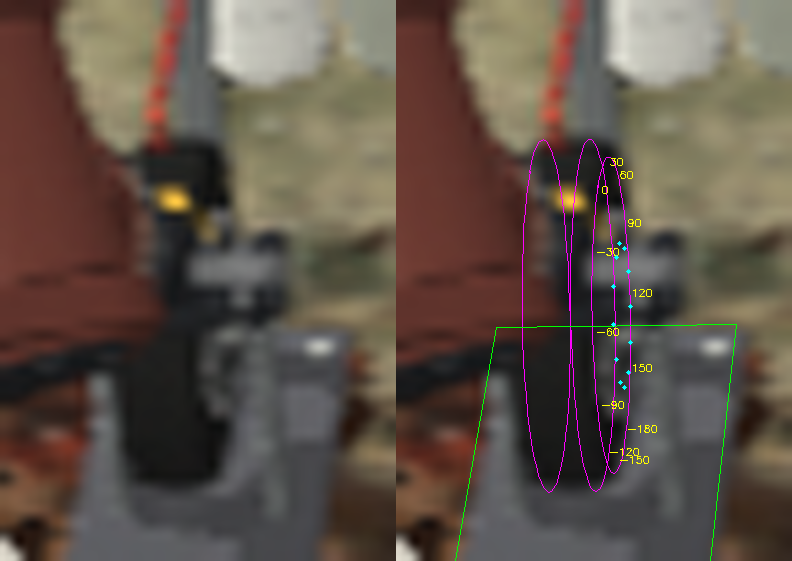

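Picture 11: the stripe is at (173,200) near the top of the tread, row 167.8, or about −14°. It went −93, −54, −14, so each stroke gives about 40°. I'll do one short stroke of about 19° commanded.

```bash
python3 -m crank '[[56,[-0.04,-0.01,0.5],[0,0,0]],[56,[-0.04,-0.01,1.6],[0,0,0]],[56,[-0.04,-0.01,2.7],[0,0,0]],[56,[-0.04,-0.01,3.5],[0,0,0]],[56,[-0.04,-0.01,3.77],[0,0,0]],[56,[-0.04,-0.01,3.77],[0,0,0]],[20,[-0.04,-0.01,3.77],[0,0,0]],[20,[-0.04,-0.01,3.77],[0,0,0]],[20,[-0.04,-0.01,3.77],[0,0,0]],[20,[-0.04,-0.01,3.77],[0,0,0]]]';  python3 -m crank '[[20,[0.08,0,-0.04],[0,-0.05,0]],[20,[0.14,0,-0.08],[0,-0.09,0]],[20,[0.25,0,-0.12],[0,-0.14,0]],[20,[0.36,0,-0.16],[0,-0.19,0]],[20,[0.47,0,-0.19],[0,-0.25,0]],[20,[0.58,0,-0.22],[0,-0.31,0]],[20,[0.58,0,-0.22],[0,-0.31,0]],[20,[0.58,0,-0.22],[0,-0.31,0]],[20,[0.58,0,-0.22],[0,-0.31,0]],[20,[0.58,0,-0.22],[0,-0.31,0]]]'
python3 -m crank '[[56,[0,0,0],[0,0,0]],[56,[0,0,0],[0,0,0]],[56,[0,0,0],[0,0,0]],[56,[-0.1,0,-0.8],[0,0,0]],[56,[-0.2,0,-2],[0,0.3,0]],[56,[-0.3,0,-3.2],[0,0.3,0]],[56,[-0.5,0,-4.2],[0,0.3,0]],[56,[-0.5,0,-4.2],[0,0.3,0]],[56,[-0.5,0,-4.2],[0,0.3,0]],[56,[-0.5,0,-4.2],[0,0.3,0]]]'
python3 - <<'E'
from st import *
im=read_camera("scene");cv2.imwrite("pics/raw10.png",im)
def prof(f):
    h=cv2.imread(f)[158:176,183:187].astype(float);w=np.clip(h[:,:,2]-h[:,:,0],0,None);w=w.sum(1);print(w.round());w=np.clip(w-40,0,None)
    print((w*np.arange(158,176)).sum()/w.sum())
prof("pics/raw9.png");prof("pics/raw10.png")
p,r=pose(15,45);print(go(p,r),state()["qpos"])
E
```

```text
t: 24.75
tcp_pos: [0.5291, 0.1635, 0.1093]
orientation: [0.892, 0.243, 0.369, -0.099]
force: [0.7, 5.4, -4.0]
finger_gap: 0.358
t: 25.75
tcp_pos: [0.5334, 0.1659, 0.123]
orientation: [0.901, 0.244, 0.347, -0.093]
force: [-5.1, -3.8, -8.9]
finger_gap: 0.357
t: 26.75
tcp_pos: [0.454, 0.1186, 0.2094]
orientation: [0.892, 0.242, 0.368, -0.098]
force: [0.3, 0.3, -0.8]
finger_gap: 0.658
[233. 210. 269. 168. 162. 111.   7.   7.  42. 291. 403.  63.  30.  29.
  24.  17.  16.  37.]
163.16301546391753
[234. 207. 268. 169. 165. 110. 146. 661. 335.   7.   4.   9.   3.   0.
  15.  39.  52.  73.]
163.02828282828284
(array([-0.232,  0.023,  4.43 ]), array([-0.019,  0.032,  0.042])) [-0.2227 -0.5568  2.4903  0.7838  0.7473  0.3516]
```

Run:
```python
from st import *
im=cv2.imread("pics/raw10.png")
def crop(b,k):
    return cv2.resize(im[b[1]:b[3],b[0]:b[2]],None,fx=k,fy=k,interpolation=cv2.INTER_CUBIC)
b=(172,152,200,192);k=14
a=crop(b,k);o=a.copy();W=R.from_euler("z",YAW)
q=lambda v:((proj("scene",C+W.apply(v))+.5-b[:2])*k).astype(int)
for d in(-10,0,10):
    t=np.radians(d);v=np.array([np.sin(t),0,np.cos(t)]);col=(0,255,0) if d==0 else (255,255,0)
    cv2.circle(o,q(.028*v+[0,-.024,0]),3,col,-1);cv2.polylines(o,[np.array([q(.068*v+[0,y,0]) for y in(-.009,.009)]+[q(.058*v+[0,-.016,0]),q(.035*v+[0,-.016,0])])],0,col,1)
c=crop((150,165,350,300),4)
out=np.zeros((600,792,3),np.uint8)
a=cv2.resize(a,(196,280));o=cv2.resize(o,(392,560))
c=crop((175,180,307,300),3.03)
out[:560,:392]=o;out[:280,392:588]=a;out[284:284+min(316,c.shape[0]),392:392+c.shape[1]]=c[:316,:400]
cv2.imwrite("pics/f.png",out)
```

```text
(no output)
```

View pics/f.png

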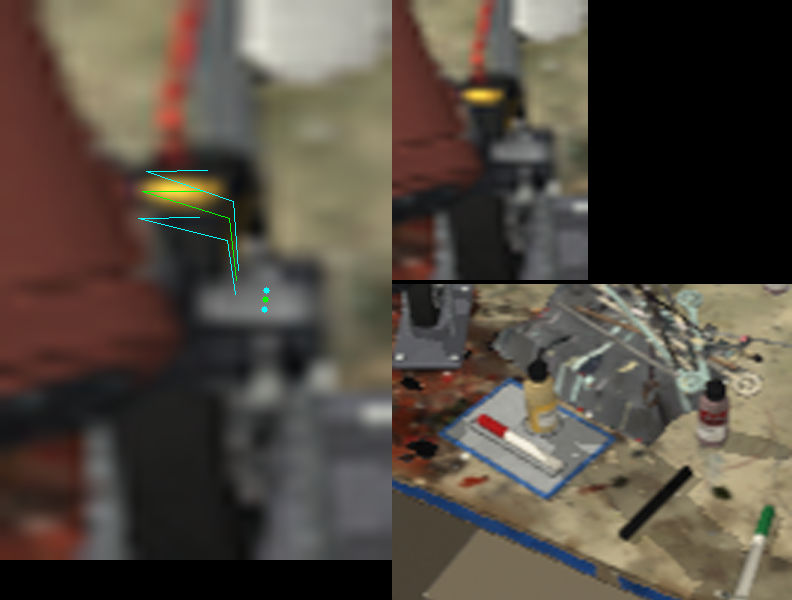

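Picture 12: the stripe lies on the 0° model line under the red pointer. The marker is in its outline, and the bottle stands upright in the ring. The black and green markers and the red bottle are in place. One numeric check of the bottle's base, then hand in.

Run:
```python
from h import *
im=cv2.imread("pics/raw10.png").astype(int)
w=im[:,:,2]-im[:,:,0]
print(w[206:236,216:234])
for c in([.4887,-.055],[.493,-.054]):
    P=lambda z:np.array([proj("scene",[c[0]+.021*np.cos(t),c[1]+.021*np.sin(t),z]) for t in np.linspace(0,6.28,90)])
    print(c,P(.005).min(0),P(.005).max(0),P(.07).min(0),P(.07).max(0),proj("scene",[*c,.119]))
```

```text
[[  3   6   7   7   5  -1  -2  -2  -1  -1   1   1   2   3   3   4  20  31]
 [ 19   9   6   4   0  -1  -1  -1  -1  -1   2   3   3   3   3   1   3   8]
 [ 29  20   6   5   0   0  -1   1  -1  -1   3   3   1   2   1   1   4   4]
 [ 28  36  28   9   7  -2  -1   0  -1  -1  18  11   1   1   0   0   4   5]
 [ 17  23  38  37  11  -1  -1  -1   0   2  30  23   2  -2  -1   1   3   3]
 [ -1   6  26  42  36   9   3   3   4  22  49  59  29  -2  -1   1   2   1]
 [-46  10  48  76  74  51  32  32  36  53  63  55  26  -2  -2   0   1   0]
 [-79 -83  24  75  72  78  83  79  70  66  61  55  22  -3  -2   1   1   0]
 [ -3 -33  12  74  73  70  69  66  64  64  60  57  21  -3  -2   0   1   1]
 [  6   6  27  64  73  73  70  67  64  63  59  51  22   1   0   1   1  -1]
 [  6   6  23  54  63  63  64  61  58  55  53  53  45  23   8   2   1  -2]
 [  5   6  19  54  65  58  54  55  56  57  58  54  45  26   9   3   1  -2]
 [  5   5  12  38  63  64  60  60  59  58  56  56  60  53  42  20   5  -2]
 [  6   5  12  35  61  65  63  65  64  61  65  89  85  52  42  47  34   7]
 [  6   5  10  33  56  59  75  92  89 106 120 100 
[... 683 characters left out ...]
  4   3   4   5]
 [ 24  16  10   7   5   5   3   2   4   3   1   3   4   4   4   4   4   4]
 [ 17  18  25  17   7   5   5   6   5   5   4   3   4   3   4   4   4   3]
 [ 19  17  18  18  24  10   6   5   7   6   5   4   4   4   5   5   5   3]
 [ 23  22  19  17  18  22  17   6   6   6   6   6   5   4   4   3   4   4]
 [  7  19  26  20  18  18  25  20  12   7   8   7   4   3   4   4   4   4]
 [  7   6  10  22  24  19  18  22  23  18   9   5   4   3   3   3   3   3]]
[0.4887, -0.055] [219.476  222.2257] [229.8228 229.3772] [218.7786 210.3668] [229.3754 217.4649] [223.6308 204.5362]
[0.493, -0.054] [219.8249 221.5165] [230.1521 228.6412] [219.1373 209.6634] [229.7135 216.7342] [223.9864 203.8244]
```

```bash
python3 -c "
from bench import *
print(state()['force'],abs(state()['joint_velocities']).max(),finish_job())"
```

```text
the job is handed in; nothing more can be done
[ 0.56896478  1.16646862 -0.75172478] 0.018805165323364053 None
```

I laid the red marker in its outline, stood the yellow bottle in the ring, and turned the wheel until the stem was at the top. Lifting the wheel's near side took four full gripping strokes and one short one. I handed the job in at about 27 s of the 69 s allowed; it reported no verdict.

**Last checks:**
- **Wheel:** the yellow stripe sits about 1–2° from the model's top line, give or take roughly 4°, against the 9° allowed. I judged this from the stripe on the tread, because the stem itself was hidden behind the gripper in the last picture.
- **Marker:** its middle is about 3–4 mm from its spot, and it lies within about 1° of the outline's direction.
- **Bottle:** it stands upright about 3 mm from the ring's middle. While it hung in the gripper, its base looked about 5 mm off where I predicted, but it seated at the expected height and the last picture shows it in the ring.
- **Other items:** the black and green markers and the red bottle stood in place in the last picture. I did not look at the blue bottle, cup or tin again at the end. None of the moves showed contact with them.
- **Robot:** the gripper was open, clear of the wheel and practically still (force about 1 N) at hand-in.

The top camera showed only uniform grey throughout, so every position comes from the scene camera alone.

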